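Gauge the thickness of a heel block

ROBOT

A 7-joint arm with a two-finger parallel gripper is mounted at the origin on the work surface. World frame = base frame: x ahead of the robot, y to its left, z up, the work surface at z = 0. Lengths are in mm, angles in rad, forces in N, time in s.
With the tool pointing down it reaches from about 425 to 950 mm from the base axis. Payload 16.7 kg.
Tool frame: the origin (TCP) lies midway between the tips of the shut fingers; the grasp point (between the pads) lies 19 mm behind it (env.hold_point_z is the distance from the TCP to the grasp point, in mm); z points along the fingers, y is the direction in which the jaws open and shut (so a half turn about z gives the same grasp; the last joint's range is limited). The gripper opens to 94 mm and grips with 3 to 60 N. Pads are 16 mm wide; open, the fingers measure 119 mm over their backs; the gripper's body (75 mm by 177 mm) begins 78 mm behind the grasp point.
Start: joints at [0.97, 0.426, 0.074, 1.606, -0.034, 1.111, -0.067], TCP at [294.66, -607.248, 205.467] pointing down, gripper open.
Joint ranges: [-2.85, 2.85], [-0.5, 2.14], [-1.23, 1.37], [0.21, 2.46], [-1.02, 4.16], [0.16, 2.05], [-2.73, 2.73]. Speed limits (rad/s): [1.89, 1.89, 2.39, 2.39, 3.01, 3.01, 3.01].

INTERFACE

Orientations are given as a 3x3 rotation matrix whose columns are the frame's x, y, z axes.
In Python, from plant import env gives the robot as it stands.
- The arm moves only by the shell command python3 -m inch 'ROWS' [OPENING] [FORCE]. ROWS is JSON, a list of rows, each a list of 2 entries, a list of its own where there are three numbers: the shift along the tool's x, y, z in units of 50 mm (1.0 is 50 mm), then the turn about the tool's z in units of 6 degrees (1.0 is 6 degrees). A call has 1 to 12 rows; each row is the pose to reach, as a shift and turn from the pose commanded when the call began, along the tool's axes at that moment; what a row does not reach only later rows make up. A row lasts 1/10 s, in which the tool goes at most 50 mm and 8.59 degrees, less where a joint would pass 70% of its speed; a pose out of reach is approached as far as the arm can. A call with a gripper value outside its range is refused whole. OPENING is the opening, from 0 (shut) to 1 (fully open), set as the call begins (- or left out, the last holds). The fingers move at their own pace and stop on an object; FORCE is the grip in N (left out, the last holds). Time passes only in rows, so rows that repeat a pose let the fingers close. It gives the time, the measured TCP pose, the force and the opening at its end, in the units of the state.
- env.state(): the state, without advancing time (a new reading comes with each control period).
- env.grab_frame(name): name is "side" or "top" or "wrist"; returns a dict with "pixels" (384x512x3 uint8, red, green, blue), "vertical_fov" (degrees; the focal length in pixels is half the picture's height over the tangent of half this angle, whatever the lens; pixels are square), "cx", "cy" (the principal point, pixels), "extrinsics" (4x4, takes a point from camera to world coordinates); the wrist camera has in their place "mount" (4x4, takes a point from camera to tool coordinates, whose origin is the TCP and whose axes are the flange's). Camera axes: x right, y down, z forward; pixel columns grow to the right and rows downward; lengths in mm; the calibration is good to about 2 mm. A picture is of the moment at which its call begins: read the wrist's pose just before it. There is no depth.
- env.hand_in(): hands the job in, once; it reports no verdict.
Trained networks look in a picture, given as the dict that the camera call returned (one of the last four; its "shot" number tells which), for a name from the list of things; names that differ only in an ending like _2 or _b are one class to them, and where a whole thing is asked for, a point or a joint stands for the part that bears it (a point fixed in the world has none). Each returns a list of dicts, best first, with "conf" (0 to 1); they miss things now and then, are a little off and sometimes report something else, mostly with a low value. They report only what shows in the picture. A call takes as long as a camera call. They do not tell look-alikes from the thing itself.
- env.search_frame(query, picture): "extent" ([left, top, right, bottom] in pixels, round what is visible of it).
The state is a dict: "t": time; "joints": joint angles; "joint_vel": joint speeds; "tau": joint torques, N m; "position": TCP position; "orientation": TCP orientation; "wrist_force": force on the tool from outside, world axes, zero at the start; "torque": the same for the moment, N m; "opening": finger opening in mm.
Only numpy, scipy, OpenCV 4.12 (cv2) and the standard library are available. Lean on these libraries where they do the work, as an engineer would, in place of code of your own. Each camera call takes 0.05 s, during which the arm holds its last target.

TASK

Measure the D-shaped heel block: lay it flat on the middle of the gauge's pulled-out loading slide and let go, then push the slide fully home under the foot. Then lower the carriage by its knob until the sprung foot stands on the block pushed about half-way into its sleeve, never forcing it against its stop, and leave it so. Leave the other things where they are.

Things in the scene. Friction and masses are not known exactly. Their poses are not given: they have to be found in the camera images.
- heel: the D-shaped grey heel block, loose, flat in the tray, 57 mm long: straight edge at +x, parallel flanks 50 mm apart (its y; grip here), round end at -x. 24 to 34 mm thick: this differs from block to block and is what is being measured. Origin: centre of the underside between the flanks, 24 mm from the straight edge; z up. About 110 g.
- tray: fixed low white plastic tray, 130 x 400 mm, walls 14 mm high and 4 mm thick, floor 4 mm above the bench; origin at the centre of its underside, long side along its y. Three heel blocks lie in it in a row 120 mm apart, in any order; only one is D-shaped
- gauge: fixed thickness gauge: grey base 330 x 130 x 30 mm (from 170 mm in front of the origin to 160 mm behind it), steel column 40 x 50 mm centred 125 mm behind the origin (+x), 272 mm tall. Origin on the bench; its own +x points from the loading side to the column. The vertical foot axis stands 20 mm behind the origin (+x)
- shuttle (a joint): loading slide on the base, metres pulled out towards the gauge's -x: 0 is fully home (under the foot), 0.11 fully out; light friction (2 N), stays where left
- nest (a point): centre of the loading slide's flat aluminium plate (100 x 100 mm), on its top surface, 42 mm above the bench; a flat dark disc 26 mm across marks it. Moves with the slide; when home it is right under the foot. Two rails 16 mm high on the base stand just outside the plate, their tops 4 mm above it
- shuttle_tab (a point): middle of the top edge of the slide's upright push tab: 10 mm thick (gauge x), 44 mm wide (gauge y), rising 39 mm above the plate, 78 mm in front of the plate's centre
- carriage (a joint): height of the gauge's carriage, metres lowered from its top position: 0 top, 0.075 lowest. Friction holds it wherever it is left; pushing it down takes about 3 N, lifting it about 11 N. Less what the foot is pushed in, this gives the height of the part
- carriage_knob (a point): centre of the top face of the black round knob on top of the carriage, on the foot axis: 24 mm diameter, 45 mm tall, standing on a 32 mm diameter, 50 mm tall steel sleeve. Grip it from above or press on it to move the carriage down or up. 226 mm above the bench when joint carriage is 0
- foot (a joint): how far the sprung measuring foot is pushed up into the sleeve, metres: 0 hanging free, 0.012 hard against its stop. The spring presses with 2 N at first touch, growing 0.5 N per mm
- foot_tip (a point): centre of the foot's flat underside (22 mm diameter), 20 mm below the sleeve when hanging free and 8 mm below it when hard against its stop; 115 mm below the knob's top face when hanging free
- square_heel: bystander: rectangular heel block, 44 x 48 mm, 26 mm thick, in the tray
- tall_heel: bystander: round tapering heel, 62 mm tall, 48 mm across the top, standing in the tray
- last: bystander: blue-grey plastic shoe last about 170 mm long, 90 mm tall
- brush: bystander: hand brush lying on the bench
- hammer: bystander: small hammer lying on the bench
- jar: bystander: white jar, 60 mm across, 75 mm tall
- cup: bystander: steel cup, 72 mm across, 70 mm tall
Not all that is in view belongs to the job. Leave any turquoise look-alike of the heel alone.

How it is judged (in metres and radians):
On the way, in this order (a step that is already met when the one before it is completed fails the run):
1. the D-shaped block lies flat on the middle of the slide's plate, let go, while the slide is still pulled out (horizontal distance between heel and nest below 0.015 m and z of heel in the frame of nest between -0.004 and 0.004 m and angle between heel's own z axis and vertical below 0.1 rad and contact force between the fingers and heel below 0.1 N and value of joint shuttle above 0.06 m and value of joint foot below 0.002 m), for 0.2 s.
2. the slide is fully home with the block on it, the foot not yet on the block (horizontal distance between heel and nest below 0.015 m and z of heel in the frame of nest between -0.004 and 0.004 m and angle between heel's own z axis and vertical below 0.1 rad and value of joint shuttle below 0.004 m and value of joint foot below 0.002 m), for 0.2 s.
At the end, for the whole second after the job is handed in: D block flat (0.1 rad) on the plate, origin within 15 mm of its centre and 16 mm of the foot axis; slide home within 4 mm; foot on the block, pushed 3 to 9 mm into its sleeve (stop: 12); carriage at rest, lowered over 10 mm; block let go (horizontal distance between heel and nest below 0.015 m and z of heel in the frame of nest between -0.004 and 0.004 m and angle between heel's own z axis and vertical below 0.1 rad and contact force between the fingers and heel below 0.1 N and value of joint shuttle below 0.004 m and value of joint foot between 0.003 and 0.009 m and horizontal distance between heel and foot_tip below 0.016 m and linear speed of heel below 0.01 m/s and value of joint carriage above 0.01 m and velocity of joint carriage between -0.002 and 0.002 m/s); the robot touches nothing.
It fails at once if the foot is forced against its stop (value of joint foot above 0.0117 m).
It fails at once if another thing (square heel, tall heel, last, brush, hammer, jar or cup) is moved more than 30 mm (distance of any of square_heel, tall_heel, last, brush, hammer, jar, cup from where it was at the start of the episode above 0.03 m).
It also fails if it takes over 64 s, if anything falls off the work surface, if the arm or the gripper's body presses on something with over 40 N, if the wrist force passes 120 N, or if a joint passes its speed limit or range.

## Working session

There is one attempt and no reset: what is moved stays moved. The work goes in short steps, Python scripts to look and compute and a shell command to move; the robot and the scene stay as the last step left them, time stands still between calls to the robot, and variables do not carry over. Pictures are saved under pics/ and viewed, and the job is handed in when it is done.

```bash
ls; mkdir -p pics; python3 - <<'E'
from plant import env
import cv2,numpy as np,pickle
s=env.state();print(s['t'],s['position'],np.round(s['orientation'],3).tolist(),s['opening'],s['wrist_force'])
for n in ['side','top','wrist']:
    f=env.grab_frame(n)
    pickle.dump(f,open(f'pics/{n}0.pkl','wb'))
    cv2.imwrite(f'pics/{n}0.png',f['pixels'][:,:,::-1])
    print(n,{k:(np.round(v,3).tolist() if k not in('pixels',) else v.shape) for k,v in f.items()})
    if n!='wrist' or 1:
        for q in ['heel','tray','gauge','nest','shuttle_tab','carriage_knob','foot_tip','square_heel','tall_heel']:
            print(q,[(np.round(d['extent']).tolist(),round(d['conf'],2)) for d in env.search_frame(q,f)][:3])
E
```

```text
pics
0.0 [ 294.4651856  -606.91567119  204.77626006] [[0.9, 0.437, -0.001], [0.437, -0.9, 0.001], [-0.0, -0.001, -1.0]] 93.70503591996851 [ 0.58563014  0.12160424 -0.43204849]
side {'pixels': (384, 512, 3), 'vertical_fov': 49.466, 'cx': 253.694, 'cy': 193.674, 'extrinsics': [[-0.943, -0.258, 0.212, 239.845], [-0.334, 0.727, -0.6, 643.989], [0.001, -0.637, -0.771, 1033.769], [0.0, 0.0, 0.0, 1.0]], 'shot': 1}
heel [([195.0, 291.0, 220.0, 319.0], 0.95), ([234.0, 354.0, 262.0, 384.0], 0.92), ([249.0, 298.0, 277.0, 328.0], 0.83)]
tray [([144.0, 239.0, 257.0, 384.0], 0.91), ([170.0, 337.0, 194.0, 356.0], 0.41)]
gauge [([171.0, 94.0, 282.0, 208.0], 0.61)]
nest [([231.0, 164.0, 277.0, 193.0], 0.71)]
shuttle_tab [([226.0, 162.0, 276.0, 192.0], 0.55), ([166.0, 338.0, 196.0, 358.0], 0.44)]
carriage_knob [([171.0, 118.0, 226.0, 158.0], 0.81)]
foot_tip []
square_heel [([173.0, 340.0, 193.0, 358.0], 0.96)]
tall_heel [([218.0, 254.0, 230.0, 275.0], 0.88)]
top {'pixels': (384, 512, 3), 'vertical_fov': 44.224, 'cx': 248.885, 'cy': 193.318, 'extrinsics': [[0.02, -0.993, 0.118, 332.148], [-1.0, -0.019,
[... 325 characters left out ...]
0.62), ([186.0, 181.0, 203.0, 195.0], 0.17)]
nest [([289.0, 157.0, 327.0, 206.0], 0.9)]
shuttle_tab [([284.0, 158.0, 327.0, 206.0], 0.98)]
carriage_knob [([303.0, 76.0, 335.0, 139.0], 0.58)]
foot_tip []
square_heel [([108.0, 171.0, 125.0, 190.0], 0.6)]
tall_heel [([184.0, 180.0, 205.0, 196.0], 0.55), ([285.0, 160.0, 325.0, 209.0], 0.35)]
wrist {'pixels': (384, 512, 3), 'vertical_fov': 69.303, 'cx': 256.93, 'cy': 185.978, 'mount': [[-0.0, -0.971, -0.241, 69.473], [1.0, 0.0, -0.001, -0.359], [0.001, -0.241, 0.971, -179.424], [0.0, 0.0, 0.0, 1.0]], 'shot': 3}
heel []
tray []
gauge []
nest []
shuttle_tab []
carriage_knob []
foot_tip []
square_heel []
tall_heel [([210.0, 0.0, 245.0, 60.0], 0.67)]
```

View pics/side0.png

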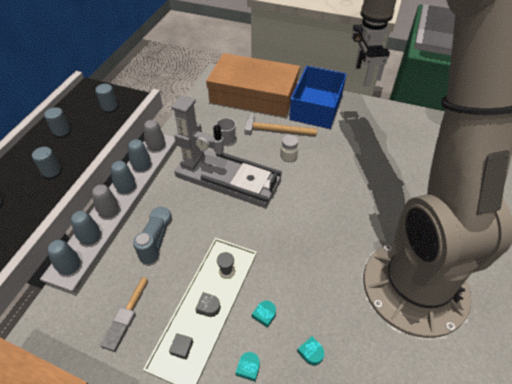

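View pics/top0.png

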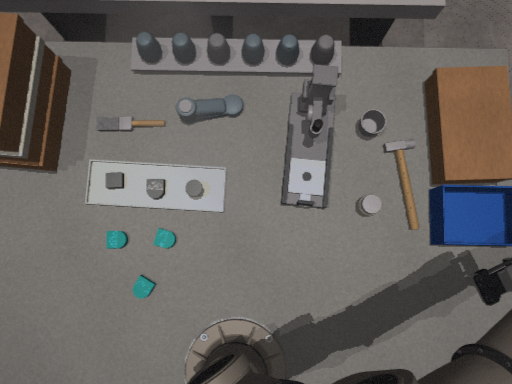

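View pics/wrist0.png

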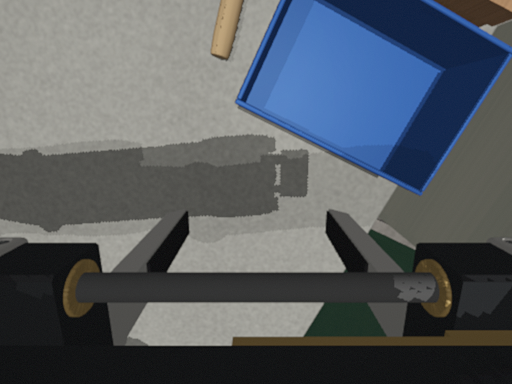

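```bash
python3 - <<'E'
import cv2
a=cv2.imread('pics/top0.png')
cv2.imwrite('pics/topcrop.png',cv2.resize(a[150:310,80:240],(800,600)[:1]*2 if 0 else (600,600),interpolation=cv2.INTER_CUBIC))
cv2.imwrite('pics/topcrop2.png',cv2.resize(a[55:215,250:370],(450,600),interpolation=cv2.INTER_CUBIC))
E
```

```text
(no output)
```

View pics/topcrop.png

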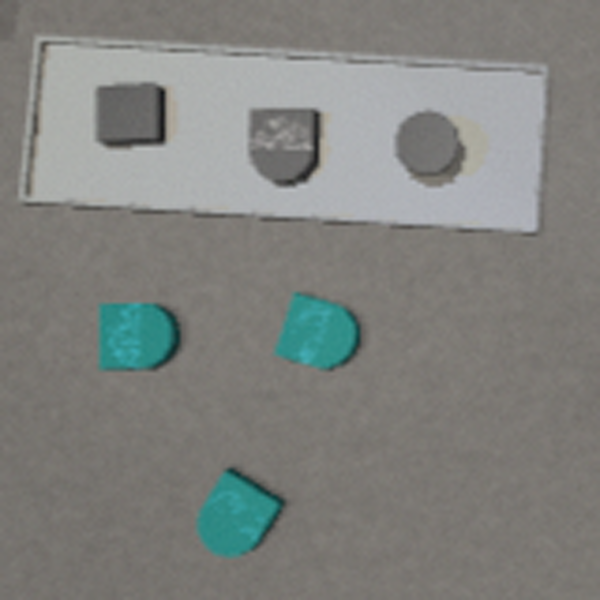

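View pics/topcrop2.png

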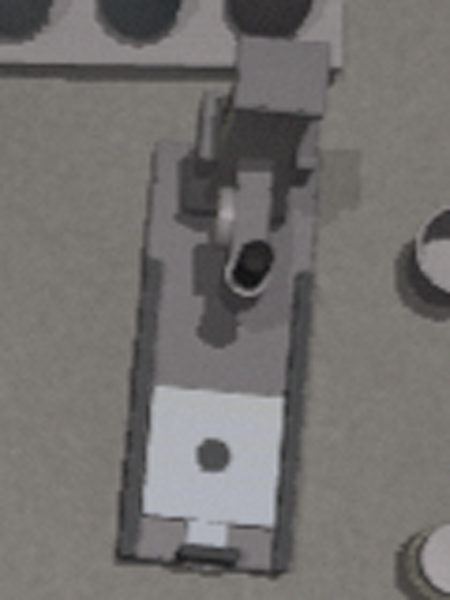

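The grey D is at top (155,188), between the square heel (115,180) and the round one (194,188). The turquoise look-alikes at (116,240), (165,239) and (143,288) are to be left alone. The crop confirms the middle tray block has a straight edge on its far (top) side and its round end towards the robot. The slide is out, with its disc at about (307,176) and the knob at about (317,126).

```bash
cat > h.py <<'E'
import numpy as np
def ray(f,u,v,T=None):
    T=np.array(f['extrinsics'] if T is None else T); fl=192/np.tan(np.radians(f['vertical_fov']/2))
    d=T[:3,:3]@np.array([(u-f['cx'])/fl,(v-f['cy'])/fl,1.]); return T[:3,3],d
def atz(f,u,v,z,T=None):
    o,d=ray(f,u,v,T); return o+d*(z-o[2])/d[2]
def proj(f,p,T=None):
    T=np.array(f['extrinsics'] if T is None else T); fl=192/np.tan(np.radians(f['vertical_fov']/2))
    c=T[:3,:3].T@(np.asarray(p,float)-T[:3,3]); return np.array([f['cx']+fl*c[0]/c[2],f['cy']+fl*c[1]/c[2]])
def wT(s,f):
    T=np.eye(4);T[:3,:3]=s['orientation'];T[:3,3]=s['position'];return T@np.array(f['mount'])
E
python3 - <<'E'
import pickle,numpy as np
from h import *
f=pickle.load(open('pics/top0.pkl','rb'))
c=lambda x,y:(80+x/3.75,150+y/3.75)
for n,p in dict(sl=(249,108),sr=(319,108),fl=(250,152),fr=(319,152),rnd=(285,183)).items(): print(n,atz(f,*c(*p),33).round(1))
for n,p in dict(tl=(38,37),tr=(547,66),br=(541,234),bl=(21,203)).items(): print('tray',n,atz(f,*c(*p),14).round(1))
g=lambda x,y:(250+x/3.75,55+y/3.75)
for n,p,z in [('disc',(213,455),42),('p1',(155,387),42),('p2',(283,398),42),('p3',(274,527),42),('p4',(144,516),42),('tabL',(178,553),81),('tabR',(238,552),81),('bFL',(119,558),30),('bFR',(285,573),30),('bBL',(156,142),30),('knob',(257,258),226),('colL',(245,42),272),('colR',(329,46),272),('colFL',(235,105),272),('colFR',(322,114),272)]: print(n,atz(f,*g(*p),z).round(1))
E
```

```text
sl [527.7 266.3  33. ]
sr [528.7 212.7  33. ]
fl [493.8 263.9  33. ]
fr [494.9 211.3  33. ]
rnd [470.6 236.2  33. ]
tray tl [583.1 437.8  14. ]
tray tr [567.8  40.6  14. ]
tray br [437.1  41.8  14. ]
tray bl [453.1 443.1  14. ]
disc [ 542.2 -191.5   42. ]
p1 [ 593.7 -147.2   42. ]
p2 [ 587.  -244.4   42. ]
p3 [ 488.2 -237.8   42. ]
p4 [ 494.7 -139.8   42. ]
tabL [ 463.2 -162.    81. ]
tabR [ 464.8 -205.8   81. ]
bFL [ 463.7 -122.1   30. ]
bFR [ 454.7 -247.9   30. ]
bBL [ 790.4 -147.    30. ]
knob [ 645.4 -199.   226. ]
colL [ 775.2 -184.5  272. ]
colR [ 773.4 -238.5  272. ]
colFL [ 733.  -178.3  272. ]
colFR [ 728.1 -234.   272. ]
```

```bash
python3 -m inch '[[[0.35,-0.27,0],0.25],[[1.1,-0.85,0],0.8],[[1.85,-1.42,0],1.3],[[2.6,-2.0,0],1.8],[[3.35,-2.58,0],2.3],[[4.1,-3.15,0],2.8],[[4.85,-3.73,0],3.3],[[5.6,-4.3,0],3.8],[[6.35,-4.88,0],4.3],[[6.95,-5.35,0],4.75],[[7.3,-5.62,0],5.0],[[7.3,-5.62,0],5.0]]'; python3 - <<'E'
from plant import env
import cv2,numpy as np,pickle
from h import *
s=env.state();f=env.grab_frame('wrist');pickle.dump((s,f),open('pics/w1.pkl','wb'))
print(s['t'],s['position'],np.round(s['orientation'],3).tolist(),s['joints'])
cv2.imwrite('pics/w1.png',f['pixels'][:,:,::-1])
T=wT(s,f)
for n,p in dict(disc=(542,-191.5,42),knob=(647,-199,226),tab=(464,-184,81)).items(): print(n,proj(f,p,T).round(1))
E
```

```text
t: 2.7
position: [501.9, -191.8, 205.6]
orientation: [[0.998, -0.068, 0.001], [-0.068, -0.998, 0.001], [0.001, -0.001, -1.0]]
wrist_force: [-0.3, -0.2, -0.2]
opening: 94.4
2.7 [ 501.89321016 -191.77510381  205.63631716] [[0.998, -0.068, 0.001], [-0.068, -0.998, 0.001], [0.001, -0.001, -1.0]] [ 0.31548817  0.20508808 -0.08003371  1.90998677  0.01795778  1.02675302
 -1.41084618]
disc [255.1 141.7]
knob [252.1 -42.7]
tab [253. 213.]
```

View pics/w1.png

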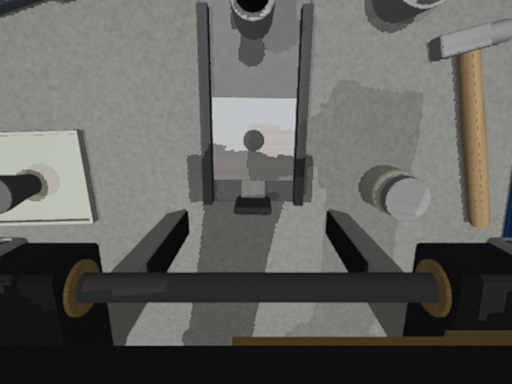

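The wrist picture shows the slide plate (disc at about (254,140)), the tab top edge at about (234-271,197), and the rails nearly vertical in the image.

```bash
python3 - <<'E'
import pickle,numpy as np,cv2
from h import *
s,f=pickle.load(open('pics/w1.pkl','rb'));T=wT(s,f)
g=f['pixels']
cv2.imwrite('pics/w1c.png',cv2.resize(g[80:220,190:320,::-1],(557,600),interpolation=cv2.INTER_CUBIC))
for n,p,z in [('disc',(254,140),42),('p1',(211,97),42),('p2',(296,97.5),42),('tabL',(235,197),81),('tabR',(271,197),81),('rLo',(205,203),46),('rLt',(197.5,5),46),('rRo',(302.5,203),46),('rRt',(312,5),46)]: print(n,atz(f,*p,z,T).round(1))
E
```

```text
disc [ 544.1 -190.3   42. ]
p1 [ 597.6 -143.2   42. ]
p2 [ 590.3 -243.2   42. ]
tabL [ 484.5 -164.9   81. ]
tabR [ 481.8 -205.8   81. ]
rLo [ 469.2 -122.3   46. ]
rLt [ 693.  -139.5   46. ]
rRo [ 460.9 -246.5   46. ]
rRt [ 684.4 -263.2   46. ]
```

View pics/w1c.png

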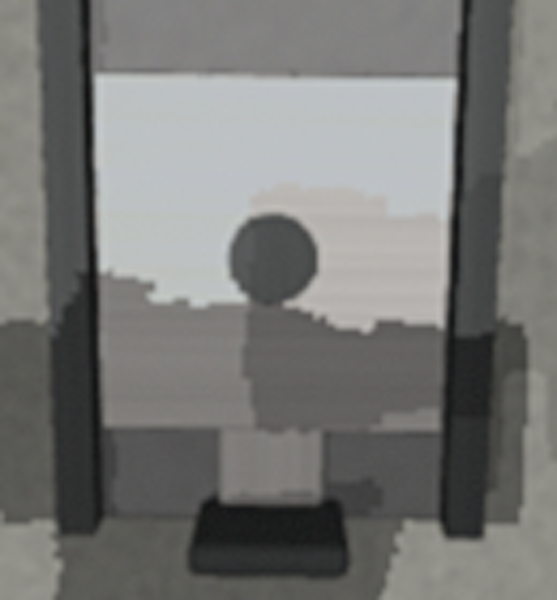

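```bash
python3 -m inch '[[[-0.03,-0.4,0],0],[[-0.08,-1.2,0],0],[[-0.15,-2.1,0],0],[[-0.22,-3.0,0.1],-0.1],[[-0.28,-3.9,0.2],-0.1],[[-0.35,-4.8,0.3],-0.2],[[-0.41,-5.7,0.45],-0.2],[[-0.48,-6.6,0.6],-0.3],[[-0.54,-7.5,0.75],-0.4],[[-0.59,-8.2,0.9],-0.4],[[-0.62,-8.58,1.0],-0.4],[[-0.62,-8.58,1.0],-0.4]]'; cat > look.py <<'E'
from plant import env
import cv2,numpy as np,pickle,sys
from h import *
n,cam=sys.argv[1],sys.argv[2]
s=env.state();f=env.grab_frame(cam);pickle.dump((s,f),open(f'pics/{n}.pkl','wb'))
print(s['t'],np.round(s['position'],1),np.round(s['orientation'],3).tolist(),np.round(s['wrist_force'],1),s['opening'])
im=f['pixels'][:,:,::-1]
if len(sys.argv)>3:
    a=list(map(int,sys.argv[3:7]));k=min(800/(a[2]-a[0]),600/(a[3]-a[1]));im=cv2.resize(im[a[1]:a[3],a[0]:a[2]],None,fx=k,fy=k,interpolation=cv2.INTER_CUBIC);print('scale',k)
cv2.imwrite(f'pics/{n}.png',im)
E
python3 look.py w2 wrist
```

```text
t: 3.95
position: [499.9, 236.5, 154.7]
orientation: [[1.0, -0.027, -0.001], [-0.027, -1.0, 0.0], [-0.001, -0.0, -1.0]]
wrist_force: [0.7, 0.0, -0.3]
opening: 93.6
3.95 [499.9 236.5 154.7] [[1.0, -0.027, -0.001], [-0.027, -1.0, 0.0], [-0.001, -0.0, -1.0]] [ 0.7  0.  -0.3] 93.5701076893129
```

View pics/w2.png

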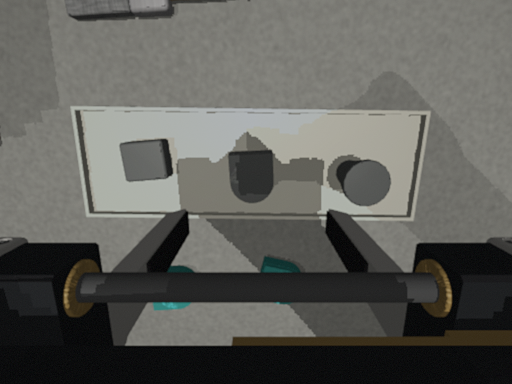

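```bash
python3 - <<'E'
import pickle,numpy as np,cv2
s,f=pickle.load(open('pics/w2.pkl','rb'))
c=f['pixels'][140:215,215:290,::-1].astype(float)
c=np.clip(255*(c/200)**0.6,0,255).astype('uint8')
cv2.imwrite('pics/w2c.png',cv2.resize(c,(600,600),interpolation=cv2.INTER_CUBIC))
E
```

```text
(no output)
```

View pics/w2c.png

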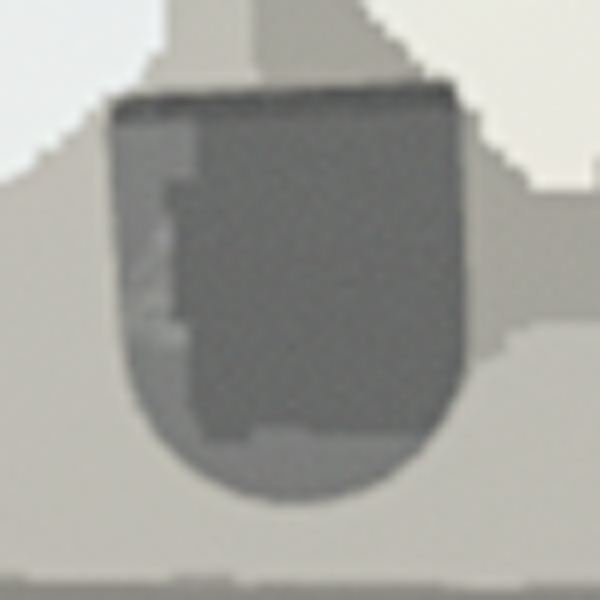

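```bash
python3 - <<'E'
import pickle,numpy as np
from h import *
s,f=pickle.load(open('pics/w2.pkl','rb'));T=wT(s,f)
c=lambda x,y:(215+(x+4)/8-.5,140+(y+4)/8-.5)
for z in (28,33,38):
    P={n:atz(f,*c(*p),z,T)[:2].round(1) for n,p in dict(sl=(112,121),sr=(458,105),fl=(121,310),fr=(467,320),rnd=(295,503)).items()}
    print(z,{k:v.tolist() for k,v in P.items()},np.linalg.norm(P['sl']-P['sr']),np.linalg.norm(P['fl']-P['fr']))
E
```

```text
28 {'sl': [529.0, 267.2], 'sr': [529.9, 219.4], 'fl': [502.3, 267.4], 'fr': [499.5, 218.6], 'rnd': [473.1, 243.7]} 47.808472052555686 48.880261865092315
33 {'sl': [529.7, 266.7], 'sr': [530.6, 219.7], 'fl': [503.4, 266.8], 'fr': [500.7, 218.9], 'rnd': [474.7, 243.6]} 47.00861623149526 47.976035684495656
38 {'sl': [530.3, 266.2], 'sr': [531.2, 219.9], 'fl': [504.5, 266.3], 'fr': [501.8, 219.1], 'rnd': [476.3, 243.4]} 46.308746474073324 47.27716150531884
```

```bash
python3 -m inch '[[[0.18,-0.115,0.3],-0.2],[[0.18,-0.115,0.9],-0.42],[[0.18,-0.115,1.5],-0.42],[[0.18,-0.115,2.0],-0.42],[[0.18,-0.115,2.4],-0.42],[[0.18,-0.115,2.7],-0.42],[[0.18,-0.115,2.85],-0.42],[[0.18,-0.115,2.91],-0.42],[[0.18,-0.115,2.91],-0.42]]' && python3 look.py w3 wrist
```

```text
t: 4.9
position: [509.8, 240.2, 10.4]
orientation: [[1.0, 0.014, 0.0], [0.014, -1.0, 0.0], [0.0, -0.0, -1.0]]
wrist_force: [-0.1, 0.6, 0.3]
opening: 93.9
4.9 [509.8 240.2  10.4] [[1.0, 0.014, 0.0], [0.014, -1.0, 0.0], [0.0, -0.0, -1.0]] [-0.1  0.6  0.3] 93.92950894714686
```

View pics/w3.png

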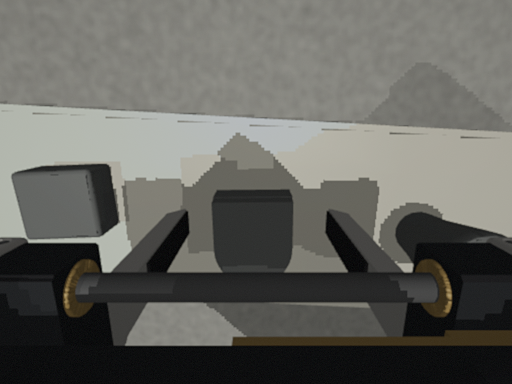

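```bash
python3 - <<'E'
import pickle
from h import *
s,f=pickle.load(open('pics/w3.pkl','rb'));T=wT(s,f)
for z in (28,31,34): print(z,atz(f,214,204,z,T).round(1),atz(f,292,203,z,T).round(1))
E
python3 -m inch '[[[0,0,0],0],[[0,0,0],0],[[0,0,0],0],[[0,0,0],0],[[0,0,0],0],[[0,0,0],0],[[0,0,0],0],[[0,0,0],0]]' 0 25
```

```text
28 [527.2 267.   28. ] [528.5 219.5  28. ]
31 [528.2 266.6  31. ] [529.5 219.9  31. ]
34 [529.1 266.1  34. ] [530.4 220.3  34. ]
t: 5.75
position: [509.5, 240.6, 10.1]
orientation: [[1.0, 0.014, 0.0], [0.014, -1.0, 0.0], [0.0, -0.0, -1.0]]
wrist_force: [-0.8, 0.8, 1.5]
opening: 49.8
```

```bash
python3 -m inch '[[[0,0,-0.3],0],[[0,0,-0.9],0],[[0,0,-1.5],0],[[0,0,-1.9],-0.6],[[0,0.15,-2.0],-1.8],[[0,0.6,-2.0],-3.0],[[0.1,1.1,-2.0],-4.2],[[0.1,1.7,-2.0],-5.4],[[0.2,2.3,-2.0],-6.6],[[0.2,2.9,-2.0],-7.8],[[0.3,3.5,-2.0],-9.0],[[0.3,4.0,-2.0],-10.0]]'; python3 - <<'E'
from plant import env
print(env.state()['joints'])
E
```

```text
t: 6.95
position: [527.5, 38.8, 111.0]
orientation: [[0.484, 0.875, 0.001], [0.875, -0.484, -0.0], [-0.0, 0.001, -1.0]]
wrist_force: [0.9, 0.1, -1.3]
opening: 50.2
[ 0.23694468  0.34381169 -0.51458207  1.99634761  0.22247135  0.85498221
 -0.90493065]
```

```bash
python3 -m inch '[[[-0.25,0.17,0],-1.2],[[-0.6,0.4,0],-2.5],[[-1.0,0.68,0],-3.8],[[-1.4,0.95,0],-5.1],[[-1.8,1.22,0],-6.4],[[-2.2,1.49,0],-7.7],[[-2.6,1.76,0],-9.0],[[-3.0,2.03,0],-10.3],[[-3.3,2.24,0],-11.6],[[-3.55,2.41,0],-12.9],[[-3.75,2.54,0],-14.2],[[-3.82,2.59,0],-15.5]]'; python3 - <<'E'
from plant import env
print(env.state()['joints'])
E
```

```text
t: 8.15
position: [546.8, -191.0, 110.8]
orientation: [[-0.899, 0.438, -0.0], [0.438, 0.899, -0.001], [-0.0, -0.001, -1.0]]
wrist_force: [0.6, 0.1, -1.0]
opening: 49.6
[ 0.8279014   0.48179686 -0.7702299   1.87498797  0.40944632  0.9489926
  0.98755999]
```

```bash
python3 -m inch '[[[0.08,-0.03,0.1],-1.2],[[0.16,-0.06,0.3],-2.4],[[0.16,-0.06,0.4],-3.6],[[0.16,-0.06,0.4],-3.6],[[0.16,-0.06,0.4],-3.6]]'; python3 look.py w4 wrist; python3 look.py s4 side 150 80 310 220
```

```text
t: 8.65
position: [538.6, -188.6, 90.7]
orientation: [[-0.996, 0.084, 0.0], [0.084, 0.996, -0.0], [-0.0, -0.0, -1.0]]
wrist_force: [-1.1, -0.7, -1.7]
opening: 49.9
8.65 [ 538.6 -188.6   90.7] [[-0.996, 0.084, 0.0], [0.084, 0.996, -0.0], [-0.0, -0.0, -1.0]] [-1.1 -0.7 -1.7] 49.91461383685729
8.7 [ 538.8 -188.5   90.7] [[-0.996, 0.084, 0.0], [0.084, 0.996, -0.0], [-0.0, -0.0, -1.0]] [-0.4 -0.3 -0.8] 49.40581590663053
scale 4.285714285714286
```

View pics/w4.png

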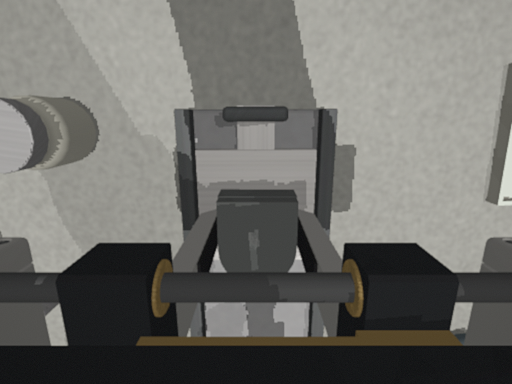

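View pics/s4.png

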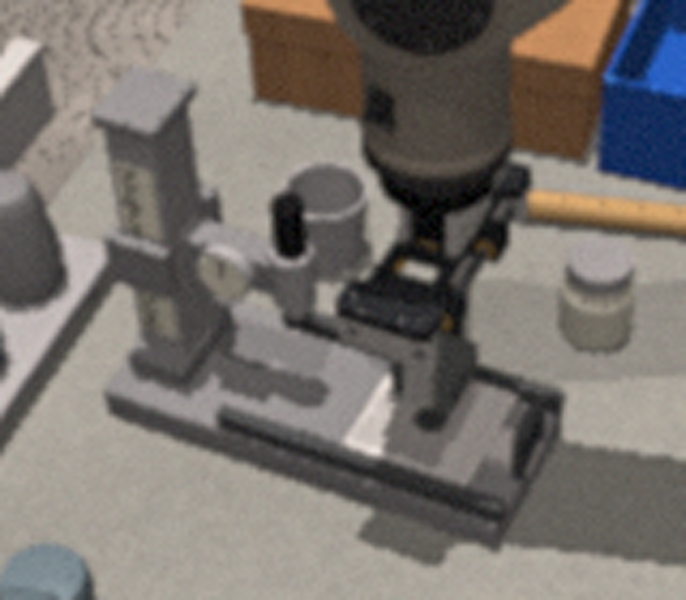

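```bash
python3 - <<'E'
import pickle
from h import *
s,f=pickle.load(open('pics/w4.pkl','rb'));T=wT(s,f)
for n,p,z in [('plateL',(196,150),42),('plateR',(318,150),42),('rLo',(178,112),46),('rRo',(335,112),46),('rLi',(183,230),46),('rRi',(330,230),46),('tabL',(224,117),81),('tabR',(287,117),81),('blkL',(218,202),110),('blkR',(296,202),110)]: print(n,atz(f,*p,z,T).round(1))
E
```

```text
plateL [ 490.7 -234.2   42. ]
plateR [ 499.2 -134.5   42. ]
rLo [ 459.8 -243.2   46. ]
rRo [ 470.1 -121.3   46. ]
rLi [ 557.9 -254.    46. ]
rRi [ 568.8 -127.2   46. ]
tabL [ 466.8 -204.    81. ]
tabR [ 470.3 -162.5   81. ]
blkL [ 516.1 -209.9  110. ]
blkR [ 520.1 -163.1  110. ]
```

```bash
python3 -m inch '[[[-0.03,0,0.2],0],[[-0.03,0,0.45],0],[[-0.03,0,0.65],0],[[-0.03,0,0.78],0],[[-0.03,0,0.82],0],[[-0.03,0,0.84],0],[[-0.03,0,0.84],0]]'
```

```text
t: 9.45
position: [540.4, -188.3, 48.1]
orientation: [[-0.997, 0.08, 0.0], [0.08, 0.997, 0.0], [-0.0, 0.0, -1.0]]
wrist_force: [0.8, 0.5, -1.0]
opening: 49.5
```

```bash
python3 -m inch '[[[0,0,0.02],0],[[0,0,0.02],0]]'; python3 -m inch '[[[0,0,0.02],0],[[0,0,0.02],0],[[0,0,0.02],0],[[0,0,0.02],0]]' 0.68 25;  python3 look.py w5 wrist
```

```text
t: 9.65
position: [541.3, -188.4, 48.0]
orientation: [[-0.997, 0.08, 0.002], [0.08, 0.997, -0.0], [-0.002, -0.0, -1.0]]
wrist_force: [-0.4, 1.1, 11.5]
opening: 49.5
t: 10.05
position: [540.0, -188.5, 45.9]
orientation: [[-0.997, 0.08, -0.0], [0.08, 0.997, 0.0], [0.0, 0.0, -1.0]]
wrist_force: [-0.1, 0.7, 0.5]
opening: 63.7
10.05 [ 540.  -188.5   45.9] [[-0.997, 0.08, -0.0], [0.08, 0.997, 0.0], [0.0, 0.0, -1.0]] [-0.1  0.7  0.5] 63.71839574314578
```

View pics/w5.png

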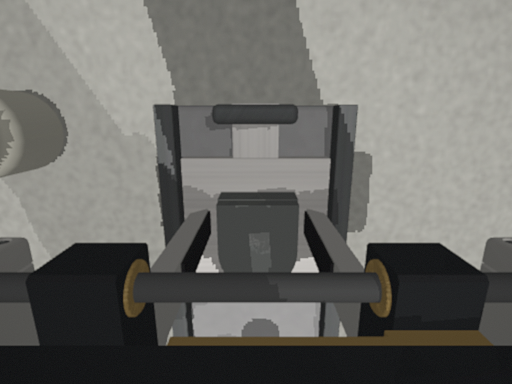

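```bash
python3 - <<'E'
import pickle
from h import *
s,f=pickle.load(open('pics/w5.pkl','rb'));T=wT(s,f)
for n,p,z in [('dark',(262,328),42),('plateL',(180,157),42),('plateR',(331,157),42),('tabL',(214,117),81),('tabR',(297,117),81),('blkL',(218,204),68),('blkR',(297,204),68),('bl74',(257,204),74),('botL',(217,193),42),('botR',(296,193),42)]: print(n,atz(f,*p,z,T).round(1))
print(proj(f,(544.5,-188.5,42),T))
E
```

```text
dark [ 629.6 -191.4   42. ]
plateL [ 491.5 -235.4   42. ]
plateR [ 499.6 -135.6   42. ]
tabL [ 468.2 -204.1   81. ]
tabR [ 471.5 -162.4   81. ]
blkL [ 518.  -209.6   68. ]
blkR [ 521.8 -162.8   68. ]
bl74 [ 518.  -186.4   74. ]
botL [ 518.1 -213.8   42. ]
botR [ 522.5 -159.9   42. ]
[256.89931379 226.11589604]
```

```bash
python3 -m inch '[[[0,0,-0.15],0],[[0,0,-0.5],0],[[0,0,-1.0],0],[[0,0,-1.5],0],[[0.1,0,-1.9],0],[[0.6,0,-1.9],0],[[1.2,0,-1.9],0],[[1.8,0,-1.9],0],[[2.3,0,-1.9],0],[[2.5,0,-1.8],0],[[2.5,0,-1.5],0],[[2.5,0,-1.5],0]]';  python3 look.py t6 top 250 55 370 215; python3 look.py s6 side 150 80 310 220
```

```text
t: 11.3
position: [415.3, -178.5, 120.6]
orientation: [[-0.997, 0.08, -0.001], [0.08, 0.997, 0.0], [0.001, 0.0, -1.0]]
wrist_force: [0.2, -0.1, -0.4]
opening: 63.9
11.3 [ 415.3 -178.5  120.6] [[-0.997, 0.08, -0.001], [0.08, 0.997, 0.0], [0.001, 0.0, -1.0]] [ 0.2 -0.1 -0.4] 63.94178174205977
scale 3.75
11.35 [ 415.9 -178.2  121.2] [[-0.997, 0.08, -0.0], [0.08, 0.997, 0.001], [0.0, 0.001, -1.0]] [0.1 0.7 0.6] 63.74188280251276
scale 4.285714285714286
```

View pics/t6.png

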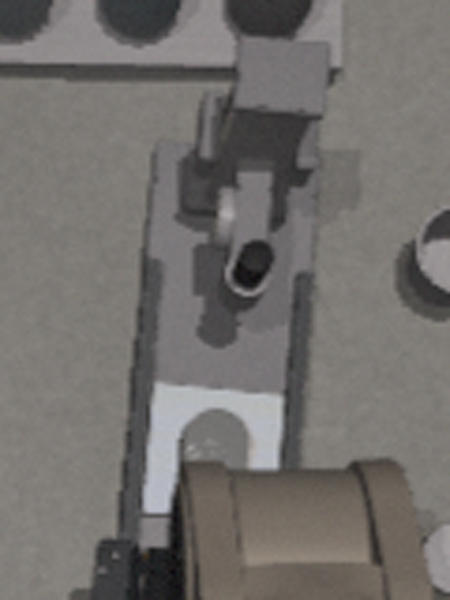

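View pics/s6.png

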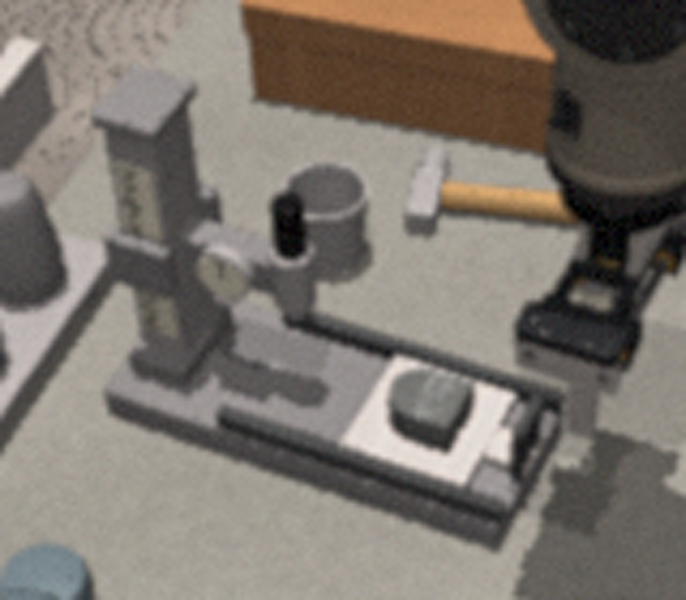

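```bash
python3 -m inch '[[[0,0,0.3],0],[[0,0,0.7],0],[[0,0,1.05],0],[[0,0,1.2],0],[[-0.2,0,1.2],0],[[-0.4,0,1.2],0],[[-0.5,0,1.2],0],[[-0.5,0,1.2],0]]' 0 25; python3 look.py w7 wrist
```

```text
t: 12.2
position: [441.9, -180.4, 61.6]
orientation: [[-0.997, 0.08, 0.001], [0.08, 0.997, 0.0], [-0.001, 0.0, -1.0]]
wrist_force: [0.1, -0.8, 0.2]
opening: 3.5
12.2 [ 441.9 -180.4   61.6] [[-0.997, 0.08, 0.001], [0.08, 0.997, 0.0], [-0.001, 0.0, -1.0]] [ 0.1 -0.8  0.2] 3.5234796248177704
```

View pics/w7.png

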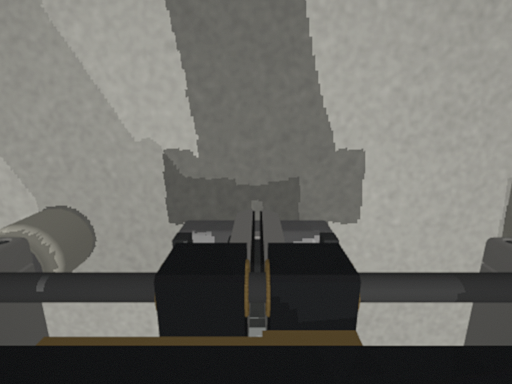

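```bash
python3 -m inch '[[[-0.1,0,0],0],[[-0.2,0,0],0],[[-0.3,0,0],0],[[-0.45,0,0],0],[[-0.62,0,0],0],[[-0.82,0,0],0],[[-1.02,0,0],0],[[-1.22,0,0],0],[[-1.42,0,0],0],[[-1.6,0,0],0],[[-1.75,0,0],0],[[-1.85,0,0],0]]'; python3 look.py s7 side 150 80 310 220
```

```text
t: 13.45
position: [533.3, -187.8, 60.9]
orientation: [[-0.997, 0.08, 0.0], [0.08, 0.997, 0.0], [-0.0, 0.0, -1.0]]
wrist_force: [-2.0, -0.4, 1.8]
opening: 0.1
13.45 [ 533.3 -187.8   60.9] [[-0.997, 0.08, 0.0], [0.08, 0.997, 0.0], [-0.0, 0.0, -1.0]] [-2.  -0.4  1.8] 0.08882748109275475
scale 4.285714285714286
```

View pics/s7.png

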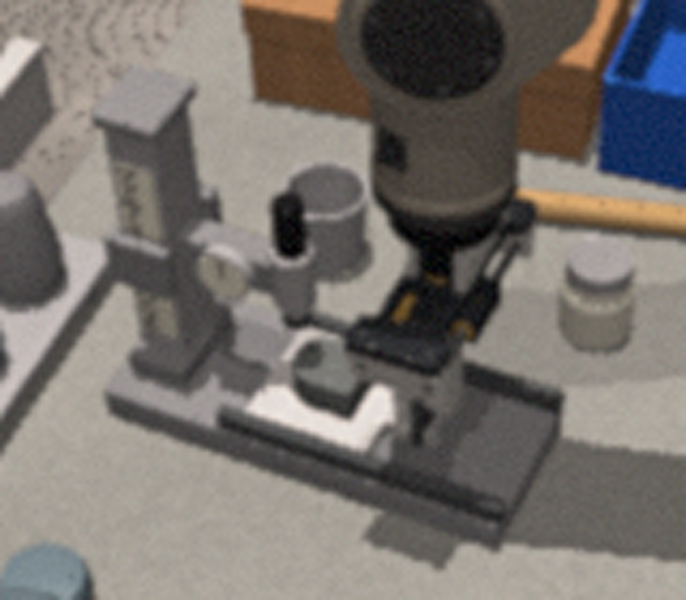

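```bash
python3 -m inch '[[[-0.1,0,0],0],[[-0.2,0,0],0],[[-0.3,0,0],0],[[-0.38,0,0],0],[[-0.44,0,0],0],[[-0.48,0,0],0],[[-0.52,0,0],0]]'; python3 -m inch '[[[-0.03,0,0],0],[[-0.06,0,0],0],[[-0.06,0,0],0]]'
```

```text
t: 14.2
position: [558.7, -189.9, 61.0]
orientation: [[-0.997, 0.08, -0.0], [0.08, 0.997, 0.0], [0.0, 0.0, -1.0]]
wrist_force: [-1.9, 1.9, -0.3]
opening: 0.4
t: 14.5
position: [559.8, -190.1, 60.8]
orientation: [[-0.997, 0.08, -0.004], [0.08, 0.997, -0.0], [0.004, -0.0, -1.0]]
wrist_force: [-13.1, 2.7, 8.9]
opening: 0.7
```

```bash
python3 -m inch '[[[-0.03,0,0],0],[[-0.05,0,0],0],[[-0.05,0,0],0]]';python3 look.py s8 side 150 80 310 220;python3 look.py t8 top 250 55 370 215
```

```text
t: 14.8
position: [559.9, -190.3, 60.5]
orientation: [[-0.997, 0.081, -0.008], [0.081, 0.997, -0.001], [0.008, -0.001, -1.0]]
wrist_force: [-28.2, 4.6, 20.1]
opening: 0.6
14.8 [ 559.9 -190.3   60.5] [[-0.997, 0.081, -0.008], [0.081, 0.997, -0.001], [0.008, -0.001, -1.0]] [-28.2   4.6  20.1] 0.550981851998991
scale 4.285714285714286
14.85 [ 559.9 -190.2   60.5] [[-0.997, 0.08, -0.008], [0.08, 0.997, -0.001], [0.008, -0.001, -1.0]] [-27.1   4.9  20.4] 0.2548115304998102
scale 3.75
```

View pics/s8.png

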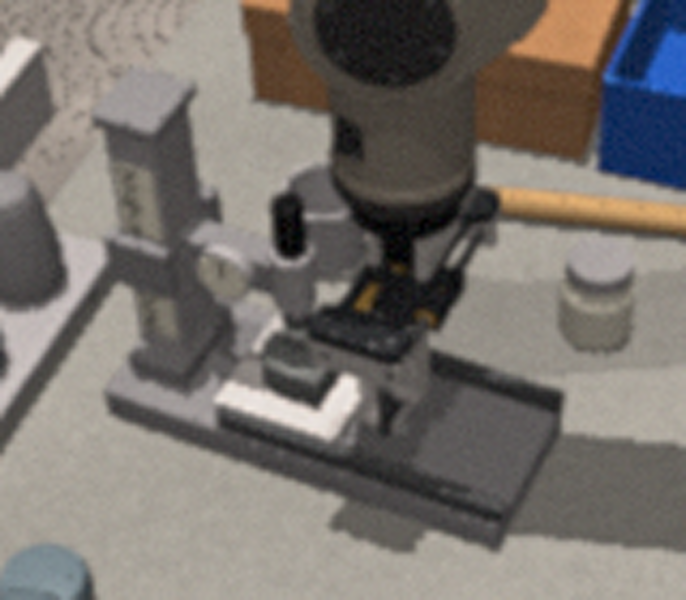

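View pics/t8.png

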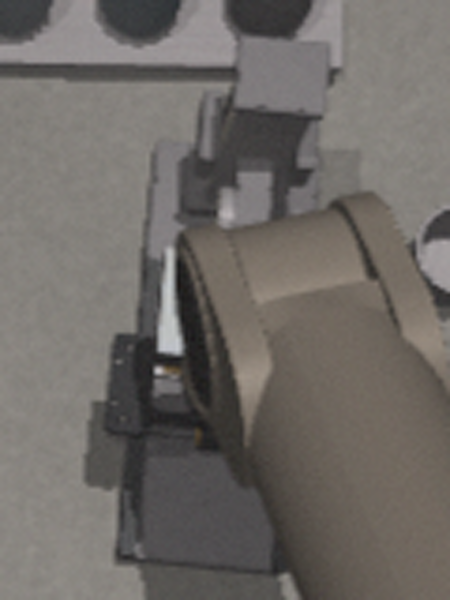

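```bash
python3 -m inch '[[[0.15,0,0],0],[[0.4,0,0],0],[[0.8,0,0],0],[[1.2,0,0],0],[[1.5,0,-0.3],0],[[1.5,0,-0.9],0],[[1.5,0,-1.6],0],[[1.5,0,-2.3],0],[[1.5,0,-3.0],0],[[1.5,0,-3.6],0],[[1.5,0,-3.9],0],[[1.5,0,-3.9],0]]';python3 look.py s9 side 150 80 310 220;python3 look.py t9 top 250 55 370 215
```

```text
t: 16.1
position: [489.9, -184.9, 257.5]
orientation: [[-0.997, 0.081, 0.003], [0.081, 0.997, -0.002], [-0.003, -0.002, -1.0]]
wrist_force: [0.5, 0.5, -1.0]
opening: 0.6
16.1 [ 489.9 -184.9  257.5] [[-0.997, 0.081, 0.003], [0.081, 0.997, -0.002], [-0.003, -0.002, -1.0]] [ 0.5  0.5 -1. ] 0.6465219968468612
scale 4.285714285714286
16.15 [ 489.2 -184.8  256. ] [[-0.997, 0.081, 0.001], [0.081, 0.997, -0.001], [-0.001, -0.001, -1.0]] [ 0.1 -0.1 -0.1] 0.4244386880643806
scale 3.75
```

View pics/s9.png

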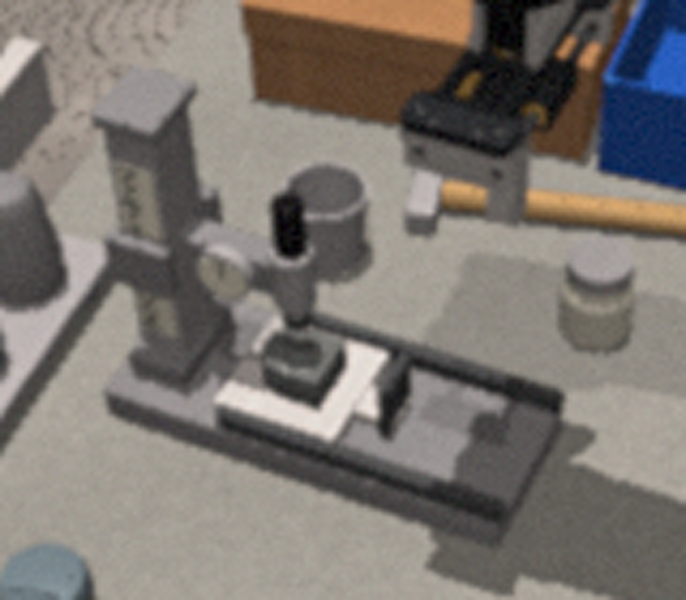

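View pics/t9.png

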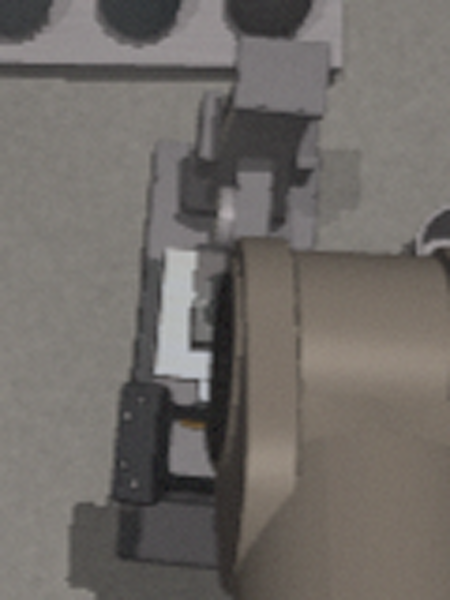

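```bash
python3 - <<'E'
import pickle
import numpy as np
from h import *
f=pickle.load(open('pics/t9.pkl','rb'))[1]
g=lambda x,y:(250+x/3.75,55+y/3.75)
A=[atz(f,*g(*p),42)[:2] for p in [(155,382),(144,514),(167,247),(155,377)]]
print(np.round(A,1),np.linalg.norm(A[2]-A[0]),np.linalg.norm(A[3]-A[1]))
f=pickle.load(open('pics/s9.pkl','rb'))[1]
k=600/140
h=lambda x,y:(150+x/k,80+y/k)
# before (s6) plate corner near-right  vs after
for n,p,z in [('plFR_before',(459,483),42),('plFR_after',(336,440),42),('blkbot-after',(319,400),42)]: print(n,atz(f,*h(*p),z).round(1))
o,d=ray(f,*h(319,400));P=atz(f,*h(319,400),42)
for z in (66,68,70,72,74,76): print(z,(np.array(proj(f,(P[0],P[1],z)))-[150,80])*k)
E
```

```text
[[ 597.6 -147.1]
 [ 496.2 -139.8]
 [ 703.1 -155.3]
 [ 601.4 -147.1]] 105.8838067356732 105.4841132837827
plFR_before [ 504.  -135.6   42. ]
plFR_after [ 602.8 -144.2   42. ]
blkbot-after [ 629.6 -176.9   42. ]
66 [317.26357792 378.12455006]
68 [317.11667879 376.27391442]
70 [316.96943608 374.41895036]
72 [316.82184859 372.55964269]
74 [316.67391509 370.69597613]
76 [316.52563438 368.82793532]
```

```bash
python3 - <<'E'
import pickle,cv2,numpy as np
a=pickle.load(open('pics/s9.pkl','rb'))[1]['pixels'][130:195,195:265,::-1]
cv2.imwrite('pics/s9c.png',cv2.resize(a,None,fx=9,fy=9,interpolation=cv2.INTER_CUBIC))
a=pickle.load(open('pics/s6.pkl','rb'))[1]['pixels'][150:200,225:285,::-1]
cv2.imwrite('pics/s6c.png',cv2.resize(a,None,fx=12,fy=12,interpolation=cv2.INTER_CUBIC))
E
```

```text
(no output)
```

View pics/s9c.png

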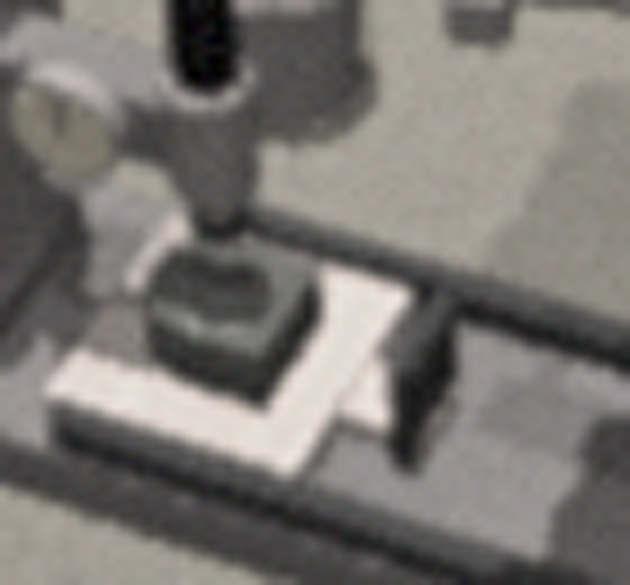

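View pics/s6c.png

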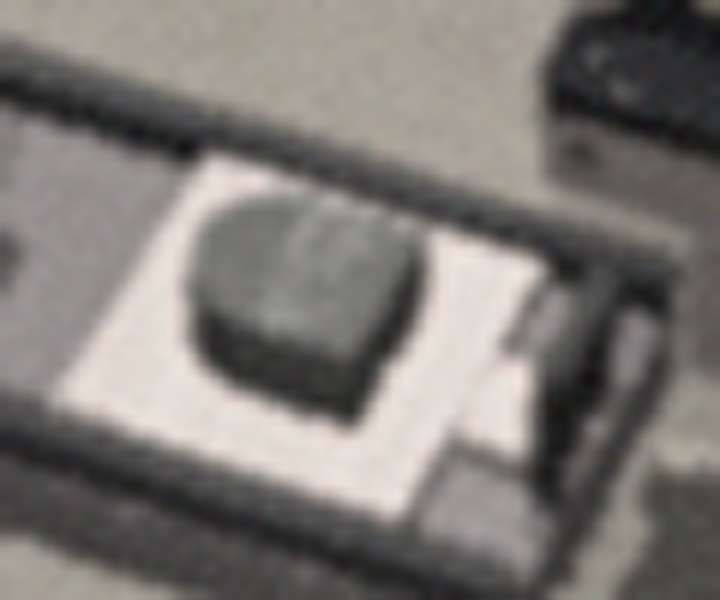

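```bash
python3 - <<'E'
import pickle,cv2
import numpy as np
from h import *
s,f=pickle.load(open('pics/w1.pkl','rb'));T=wT(s,f)
c=f['pixels'][0:70,210:300,::-1];c=np.clip(255*(c/255.)**.6,0,255).astype('uint8')
cv2.imwrite('pics/w1k.png',cv2.resize(c,None,fx=8,fy=8,interpolation=cv2.INTER_CUBIC))
f0=pickle.load(open('pics/top0.pkl','rb'))
c=f0['pixels'][110:145,295:340,::-1];c=np.clip(255*(c/255.)**.6,0,255).astype('uint8')
cv2.imwrite('pics/t0k.png',cv2.resize(c,None,fx=16,fy=16,interpolation=cv2.INTER_CUBIC))
for P in [(648.5,-198)]:
    for z in (226,181): print(z,'w1k',(proj(f,(*P,z),T)-[210,0])*8,'t0k',(proj(f0,(*P,z))-[295,110])*16)
E
```

```text
226 w1k [ 319.04072027 -369.15148058] t0k [370.09943782 200.85536947]
181 w1k [334.21888163 -51.38697613] t0k [331.49844888 275.62607539]
```

View pics/w1k.png

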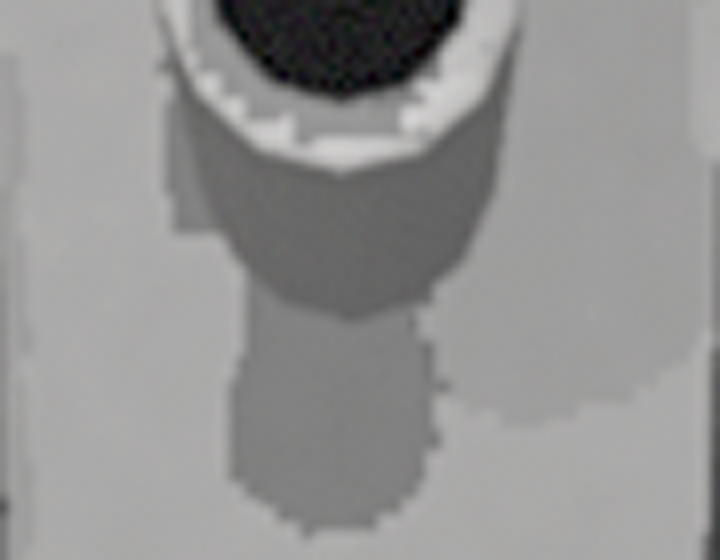

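View pics/t0k.png

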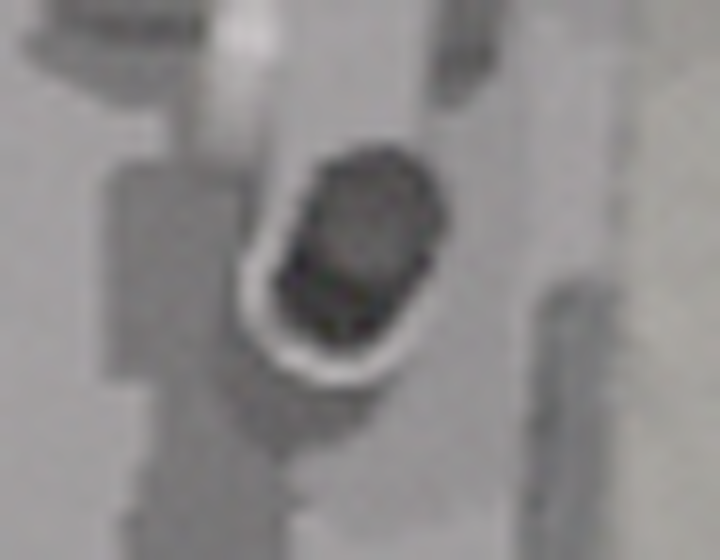

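```bash
python3 -m inch '[[[-0.3,0,-0.1],0],[[-0.9,0,-0.1],0],[[-1.5,0,-0.1],0],[[-2.1,-0.02,-0.1],0],[[-2.6,-0.02,-0.1],0],[[-2.95,-0.02,-0.1],0],[[-3.12,-0.02,0],0],[[-3.16,-0.02,0],0],[[-3.16,-0.02,0],0]]'; python3 look.py s10 side 150 80 310 220;python3 look.py w10 wrist
```

```text
t: 17.1
position: [646.0, -197.8, 255.0]
orientation: [[-0.997, 0.08, -0.001], [0.08, 0.997, 0.0], [0.001, 0.0, -1.0]]
wrist_force: [0.2, 0.5, 0.7]
opening: 0.3
17.1 [ 646.  -197.8  255. ] [[-0.997, 0.08, -0.001], [0.08, 0.997, 0.0], [0.001, 0.0, -1.0]] [0.2 0.5 0.7] 0.2642179473491213
scale 4.285714285714286
17.15 [ 645.9 -198.   255.5] [[-0.997, 0.08, -0.001], [0.08, 0.997, 0.0], [0.001, 0.0, -1.0]] [ 0.6  0.6 -0.7] 0.6104236694749839
```

View pics/s10.png

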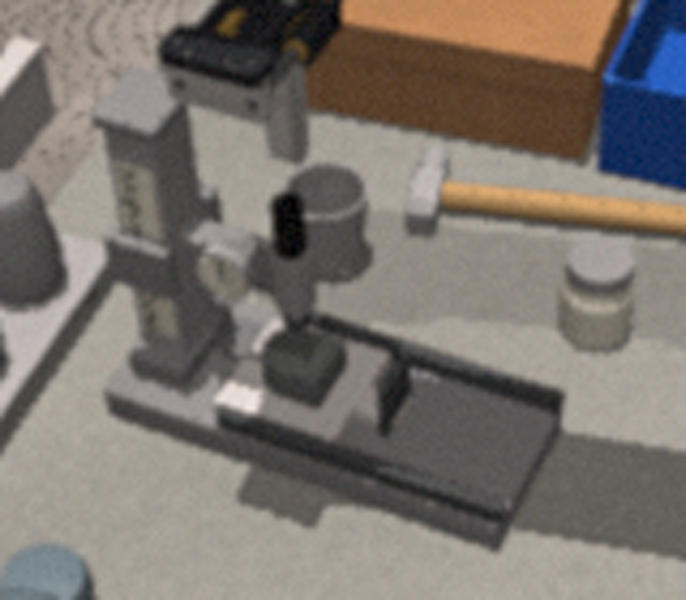

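View pics/w10.png

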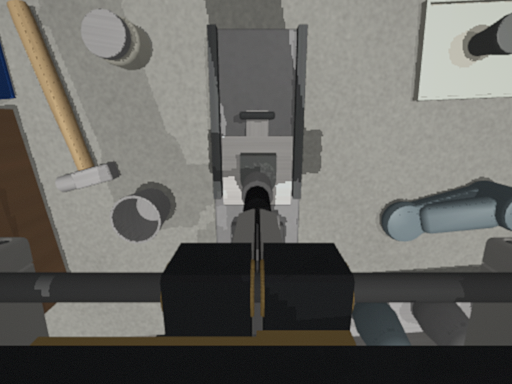

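```bash
python3 - <<'E'
import pickle
from h import *
s,f=pickle.load(open('pics/w10.pkl','rb'));T=wT(s,f)
for n,p,z in [('plate',(257.5,136),42),('blk',(258,153),68),('tab',(257,119),81),('knobfront',(258,187),226)]: print(n,atz(f,*p,z,T).round(1))
E
cat > fz.py <<'E'
from plant import env
import numpy as np
F=[];Z=[]
for i in range(8):
    env.grab_frame('wrist'); s=env.state(); F.append(s['wrist_force']);Z.append(s['position'])
print('t',round(s['t'],2),'pos',np.mean(Z,0).round(2),'F',np.mean(F,0).round(2),'sd',np.std(F,0).round(2)[2])
E
python3 fz.py
python3 -m inch '[[[0,0,0.2],0],[[0,0,0.4],0],[[0,0,0.5],0],[[0,0,0.5],0]]'; python3 fz.py
```

```text
plate [ 601.9 -192.9   42. ]
blk [ 622.4 -194.    68. ]
tab [ 578.6 -191.8   81. ]
knobfront [ 628.6 -195.4  226. ]
t 17.6 pos [ 646.35 -198.27  256.3 ] F [-0.36 -0.2   0.14] sd 0.23
t: 18.0
position: [646.1, -198.0, 229.6]
orientation: [[-0.997, 0.08, -0.002], [0.08, 0.997, 0.001], [0.002, 0.001, -1.0]]
wrist_force: [-0.1, 0.2, 0.9]
opening: 0.6
t 18.4 pos [ 646.77 -198.01  231.1 ] F [-0.03 -0.06 -0.07] sd 0.39
```

```bash
python3 -m inch '[[[0,0,0.06],0],[[0,0,0.12],0],[[0,0,0.18],0],[[0,0,0.24],0],[[0,0,0.3],0]]'; python3 fz.py; python3 look.py s11 side 150 80 310 220
```

```text
t: 18.9
position: [646.6, -198.1, 215.7]
orientation: [[-0.997, 0.08, -0.0], [0.08, 0.997, 0.0], [0.0, 0.0, -1.0]]
wrist_force: [-1.9, 0.7, 3.4]
opening: 0.7
t 19.3 pos [ 646.66 -198.03  215.87] F [ 0.09 -0.08 -0.3 ] sd 0.45
19.3 [ 646.7 -198.   216.1] [[-0.997, 0.08, 0.0], [0.08, 0.997, 0.0], [-0.0, 0.0, -1.0]] [-0.4 -0.5  0.3] 0.27249641326447893
scale 4.285714285714286
```

View pics/s11.png

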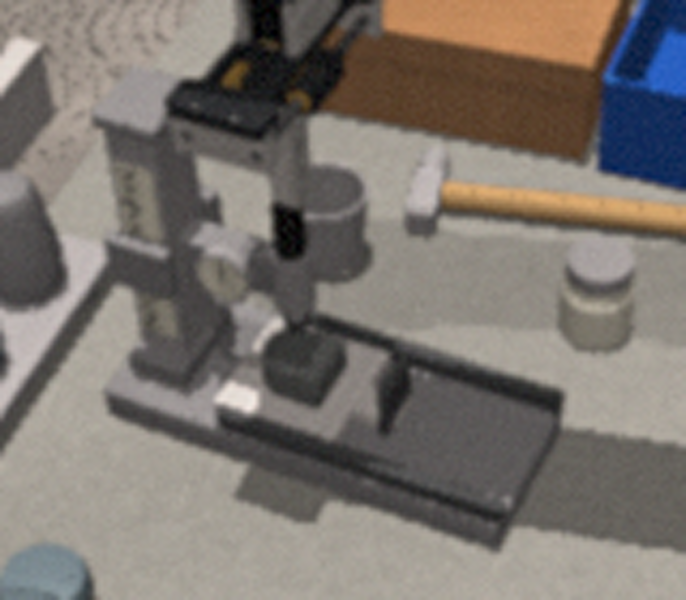

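```bash
python3 -m inch '[[[0,0,0.06],0],[[0,0,0.12],0],[[0,0,0.18],0],[[0,0,0.22],0],[[0,0,0.26],0],[[0,0,0.3],0]]' | grep -E 't:|pos|force'; for i in 1 2 3; do python3 -m inch '[[[0,0,0.02],0],[[0,0,0.04],0]]'| grep -E 'pos|force'; done; python3 look.py s12 side 150 80 310 220
```

```text
t: 19.95
position: [646.8, -198.0, 200.9]
wrist_force: [1.3, 0.0, 3.8]
position: [646.8, -198.0, 199.0]
wrist_force: [2.1, -0.3, 4.0]
position: [646.8, -198.0, 197.0]
wrist_force: [2.7, 0.0, 2.4]
position: [646.7, -198.0, 194.9]
wrist_force: [2.2, -0.2, 4.0]
20.55 [ 646.7 -198.   194.9] [[-0.997, 0.08, 0.0], [0.08, 0.997, 0.0], [-0.0, 0.0, -1.0]] [ 2.2 -0.2  4. ] 0.34583214562474895
scale 4.285714285714286
```

View pics/s12.png

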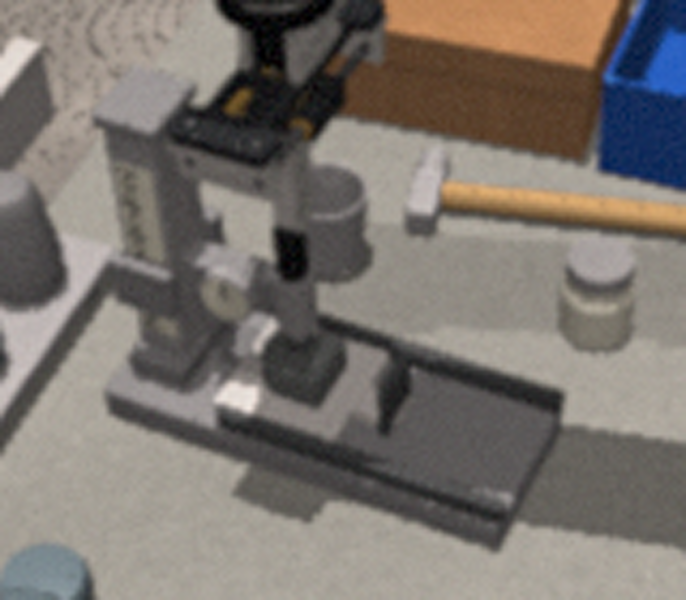

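```bash
for i in 1 2 3 4 5; do python3 -m inch '[[[0,0,0.02],0],[[0,0,0.04],0]]'| grep -E 'pos|force'; done
```

```text
position: [646.6, -198.0, 192.9]
wrist_force: [2.7, 0.9, 2.6]
position: [646.6, -198.0, 190.9]
wrist_force: [1.4, -0.1, 3.6]
position: [646.6, -198.0, 188.9]
wrist_force: [1.2, -0.1, 2.7]
position: [646.6, -198.0, 186.9]
wrist_force: [1.3, -0.7, 3.6]
position: [646.6, -198.0, 184.9]
wrist_force: [-0.3, -0.1, 6.0]
```

```bash
for i in 1 2 ; do python3 -m inch '[[[0,0,0.02],0]]'| grep -E 'pos|force'; done
```

```text
position: [646.7, -198.0, 184.1]
wrist_force: [-0.2, 0.6, 5.4]
position: [646.7, -198.1, 183.2]
wrist_force: [-0.8, -0.2, 6.3]
```

```bash
for i in 1 2 3; do python3 -m inch '[[[0,0,0.02],0]]'| grep -E 'pos|force'; done; python3 look.py s13 side 150 80 310 220; python3 fz.py
```

```text
position: [646.6, -198.1, 182.2]
wrist_force: [0.7, 1.1, 7.5]
position: [646.7, -198.0, 181.3]
wrist_force: [-0.1, 0.7, 7.8]
position: [646.7, -198.0, 180.3]
wrist_force: [-1.0, 0.5, 8.7]
22.1 [ 646.7 -198.   180.3] [[-0.997, 0.08, 0.0], [0.08, 0.997, -0.0], [-0.0, -0.0, -1.0]] [-1.   0.5  8.7] 0.6391201533096315
scale 4.285714285714286
t 22.55 pos [ 646.66 -198.02  180.16] F [0.09 0.14 5.9 ] sd 0.62
```

View pics/s13.png

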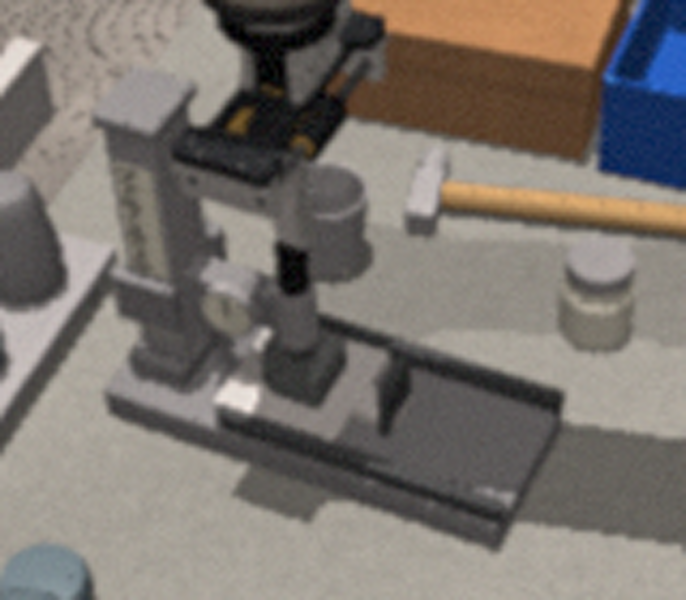

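```bash
python3 -m inch '[[[0,0,-0.04],0],[[0,0,-0.15],0],[[0,0,-0.5],0],[[0,0,-1.0],0],[[0,0,-1.6],0],[[0.2,0,-1.9],0],[[0.8,0,-2.0],0],[[1.6,0,-2.0],0],[[2.4,0,-2.0],0],[[3.2,0,-2.0],0],[[3.6,0,-2.0],0],[[3.6,0,-2.0],0]]'; python3 look.py s14 side 185 110 255 180; python3 look.py w14 wrist
```

```text
t: 23.75
position: [464.3, -183.9, 280.3]
orientation: [[-0.997, 0.082, -0.001], [0.082, 0.997, -0.003], [0.001, -0.003, -1.0]]
wrist_force: [0.2, -0.3, 0.2]
opening: 0.5
23.75 [ 464.3 -183.9  280.3] [[-0.997, 0.082, -0.001], [0.082, 0.997, -0.003], [0.001, -0.003, -1.0]] [ 0.2 -0.3  0.2] 0.5321691808394351
scale 8.571428571428571
23.8 [ 465.8 -184.1  280.5] [[-0.997, 0.082, -0.0], [0.082, 0.997, -0.003], [0.0, -0.003, -1.0]] [ 0.6 -0.3  0. ] 0.7033502600932776
```

View pics/s14.png

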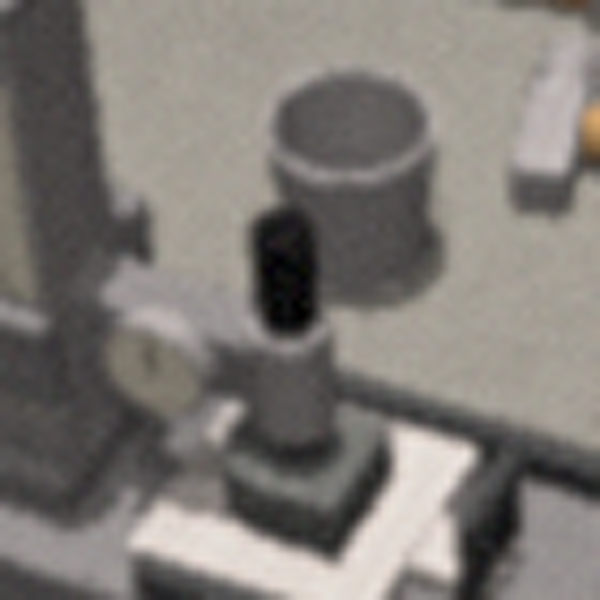

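View pics/w14.png

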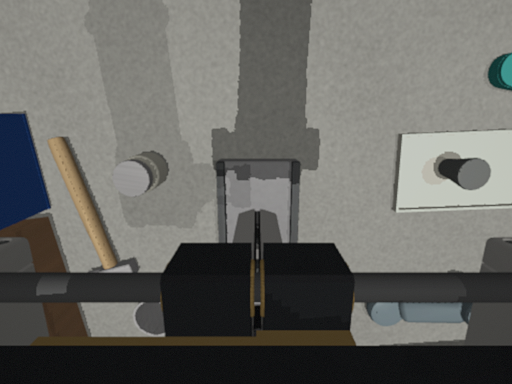

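```bash
python3 - <<'E'
import pickle,cv2,numpy as np
a=pickle.load(open('pics/s9.pkl','rb'))[1]['pixels'];b=pickle.load(open('pics/s14.pkl','rb'))[1]['pixels']
g=lambda x:cv2.cvtColor(x,cv2.COLOR_RGB2GRAY).astype(np.float32)
for n,(u0,v0,u1,v1) in dict(tab_plate=(215,162,250,186),block=(208,162,232,176),fixed=(175,180,215,200)).items():
    print(n,cv2.phaseCorrelate(g(a)[v0:v1,u0:u1],g(b)[v0:v1,u0:u1]))
from plant import env
s=env.state();print(s['t'],np.round(s['joint_vel'],3),np.round(s['wrist_force'],1))
E
```

```text
tab_plate ((-0.04788896118500574, 0.03796312490686482), 0.9596912656669263)
block ((-0.19569479384107957, 0.4901792756642358), 1.1001823524634042)
fixed ((0.008264126129404303, -0.0011965598558028034), 1.0276806184649467)
23.85 [-0.025  0.032  0.006 -0.022  0.008  0.003 -0.006] [0.3 0.2 0.4]
```

```bash
python3 -m inch '[[[0,0,0],0],[[0,0,0],0],[[0,0,0],0]]'|head -2; python3 -c "
from plant import env
print(env.hand_in())"
```

```text
t: 24.15
position: [467.7, -183.3, 279.8]
the job is handed in; nothing more can be done
None
```

The job is done and handed in at about 24 s; the hand-in reports no verdict.

**Block and slide:** I laid the D-shaped block flat on the pulled-out slide and let go. The last camera measurement before the push put its centre about 1–2 mm from the plate's centre. I then pushed the slide home until it met a hard stop, at 28 N with no further movement.

**Foot:** I lowered the carriage by pressing on the knob with shut fingers. Pushing it took about 3–4 N until the foot touched at a knob height of about 186 mm. I stopped at about 180 mm with 8.7 N, so the foot is pushed in about 5.5–6.5 mm. That makes the block roughly 29 mm thick. The camera estimates of 25–28 mm are rougher and a little lower.

**Final checks:** The arm is clear of everything. The side picture shows the foot standing on the block, and comparing pictures shows the slide did not move during the pressing. In the last pictures nothing else looked moved, though I did not measure that.

**Disagreements:**
- The slide travelled about 106 mm rather than 110, so it was probably not fully out at the start.
- The cameras differ by up to about 5 mm on how far the plate's centre is from the foot axis, which is within the 16 mm allowed.
- A picture comparison over the block itself shifted by about 0.5 pixel; I put this down to the lowered sleeve now covering part of that area.

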